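# Roll the casting ring up to the stop and shut the keeper

## Task

With the fingertips, gently push the grey casting ring so that it rolls up the sloped gutter, over the crest and to rest against the stop at the top; do not flick it, let it run away back down, pinch it or lift it out of the gutter. Then push the orange keeper arm fully across the gutter behind the ring so that it cannot roll back. Leave the other things on the bench where they are.

Things in the scene. Friction and masses are not known exactly. Their poses are not given: they have to be found in the camera images.
- rest: Fixed sloped gutter on a dark steel base 270 x 84 mm. Origin: centre of the base's underside, on the bench; z up, x level and pointing uphill along the gutter, y left when looking uphill. Trough 58 mm wide inside; grey side walls rise 14 mm above its aluminium floor, outer faces at y = +-33. All x, y, z in mm below are in this frame.
- crest (a point): highest point of the gutter floor, on its centre line (x = 54, z = 40). Floor: from x = -125, z = 12 it climbs straight at 9 degrees to the crest, then falls at 7 degrees to the upright end stop with a black rubber pad, face at x = 116, top at z = 68.
- low_lip (a point): foot of the lip that closes the low end of the gutter (x = -125, z = 12). The lip is 7 mm high and 4 mm thick, lower than the ring's middle, so the ring can be reached from behind over it.
- ring: Loose grey steel casting ring (open tube), 52 mm outside diameter, 50 mm long, 0.15 to 0.31 kg, smooth (friction about 0.3), on its side in the gutter with its axis across it, so it rolls along it. Origin: centre of one end face; z along its axis. It starts resting on the low lip, centre at about x = -111, z = 40; left free on the ramp it rolls back down.
- ring_center (a point): centre of the casting ring (on its axis, mid-length), 26 mm from the floor it rolls on
- seat (a point): fixed point of the rest: where the ring's centre lies when the ring is seated against the end stop (x = 90, y = 0, z = 62 in the rest's frame); axes as the rest's
- keeper (a joint): angle (rad) of the orange keeper, a flat upright arm swinging level about a post left (+y) of the gutter. 0: points downhill (-x of the rest) beside the gutter; 1.57: across the gutter behind the seat, at its limit, pointing to -y. Grows anticlockwise from above. Starts at -0.5 to 0 (negative: swung out, away from the gutter). Stays where left; about 0.5 to 1 N at its end moves it.
- keeper_tip (a point): free end of the keeper arm, on its mid-plane at mid-height. The arm is 6 mm thick, 24 mm high and reaches 87 mm from the pivot axis; it spans z = 58 to 82 mm over the bench and passes over the gutter's side walls (highest 54 mm).
- keeper_pivot (a point): fixed point on the keeper's pivot axis, at the arm's mid-height (x = 56, y = 46, z = 70 in the rest's frame); axes as the rest's. Hub radius 8 mm; top of the hub at z = 83 mm.
- crucible: pale quartz crucible, open cup 42 dia x 28 tall mm, loose bystander on the bench; origin at the centre of its underside
- blue_jar: white jar with a blue cap, 38 dia x 40 tall mm, loose bystander on the bench; origin at the centre of its underside
- masking_tape: yellow roll of masking tape lying flat, 78 dia x 18 mm, loose bystander on the bench; origin at the centre of its underside
- wax_tin: low tin with a red lid, 66 dia x 24 tall mm, loose bystander on the bench; origin at the centre of its underside
- blue_cup: small blue cup, 30 dia x 13 tall mm, loose bystander on the bench; origin at the centre of its underside
Mind the look-alikes: they are no part of the job. Leave any purple look-alike of the ring alone.

How it is judged:
By the outcome, as a careful person would: the job done as asked, in the order asked, and still so for the second after the job is handed in, with the robot touching nothing.
It also fails if it takes over 54 s, if anything falls off the work surface, if the arm or the gripper's body presses on something with over 40 N, if the wrist force passes 120 N, or if a joint passes its speed limit or range.

## Robot

A 6-joint arm with a two-finger parallel gripper is mounted at the origin on a cart in front of the work surface, level with it; the furniture and walls round the work are solid. World frame = base frame: x ahead of the robot, y to its left, z up, the work surface at z = 0. Lengths are in m, angles in degrees, forces in N, time in s.
With the tool pointing down it reaches from about 0.3 to 0.75 m from the base axis. Payload 8.5 kg.
Tool frame: the origin (TCP) lies on the centre line of the jaws, within the pads' length; the fingertips stand 17 mm ahead of it and the grasp point (between the pads) lies 2 mm behind it (env.tcp_to_tips is the distance from the TCP to the fingertips, in m); z points along the fingers, y is the line along which they close (so a half turn about z gives the same grasp; the last joint's range is limited). The gripper opens to 85 mm and grips with 20 to 120 N. Pads are 22 mm wide; open, the fingers measure 114 mm over their backs; the gripper's body (76 mm by 85 mm) begins 54 mm behind the grasp point. The pads swing forward as they close: fully open they stand 13 mm farther back than shut.
Start: joints at [-84.414, 21.807, 74.336, -0, 83.858, -12.336], TCP at [0.169, -0.523, 0.248] pointing down, gripper open.
Joint ranges: [-178.18, 178.18], [-50.72, 133.34], [12.68, 142.11], [-81.47, 261.47], [9.98, 163.14], [-165.26, 165.26]. Speed limits (degrees/s): [136.94, 136.94, 180, 180, 180, 180].

## Interface

Orientations are given as a 3x3 rotation matrix whose columns are the frame's x, y, z axes.
In Python, from rig import env gives the robot as it stands. The module is installed in compiled form; this text tells all that it offers.
- The arm moves only by the shell command python3 -m pendant 'ROWS' [FORCE]. ROWS is JSON, a list of rows, each a list of 7 numbers: the opening, from 0 (shut) to 1 (fully open), then the shift along the tool's x, y, z in m, then the turn, a rotation vector about the tool's x, y, z in rad. A call has 1 to 5 rows; each row is the pose to reach, as a shift and turn from the pose commanded when the call began, along the tool's axes at that moment; what a row does not reach only later rows make up. A row lasts 1/8 s, in which the tool goes at most 62.5 mm and 10.7 degrees, less where a joint would pass 70% of its speed; a pose out of reach is approached as far as the arm can. A call with a gripper value outside its range is refused whole. The fingers move at their own pace and stop on an object; FORCE is the grip in N (left out, the last holds). Time passes only in rows, so rows that repeat a pose let the fingers close. It gives the time, the measured TCP pose, the force, the opening and the grip force at its end, in the units of the state.
- env.observe(): the state, without advancing time (a new reading comes with each control period).
- env.get_image(name): name is "side" or "top" or "wrist"; returns a dict with "image" (384x512x3 uint8, blue, green, red), "fx", "fy", "cx", "cy" (pixels), "pose" (4x4, takes a point from camera to world coordinates). Camera axes: x right, y up, looking along -z (the intrinsics and any distortion apply to the point x, -y, -z); pixel columns grow to the right and rows downward; lengths in m; the calibration is good to about 2 mm. The wrist camera is an equidistant fisheye: a pixel r from the principal point sees the ray r / f radians off the axis. A picture is of the moment at which its call begins. There is no depth.
- env.close_job(): hands the job in; it is judged then, once.
Trained networks look in the newest picture that a camera, given by its name, has taken for a name from the list of things; names that differ only in an ending like _2 or _b are one class to them, and where a whole thing is asked for, a point or a joint stands for the part that bears it (a point fixed in the world has none). Each returns a list of dicts, best first, with "conf" (0 to 1); they miss things now and then, are a little off and sometimes report something else, mostly with a low value. They report only what shows in the picture. A call takes as long as a camera call. They do not tell look-alikes from the thing itself.
- env.find_in(camera, thing): "bbox" ([centre column, centre row, width, height] in pixels, round what is visible of it).
- env.trace(camera, thing): "mask" (384x512 bool, what is visible of it) and "bbox" ([centre column, centre row, width, height] in pixels, round what is visible of it).
- env.tip_of(camera, thing): "centre" ([column, row] in pixels: a listed point, or the origin of a listed thing).
The state is a dict: "time_s": time; "q": joint angles; "qvel": joint speeds; "joint_efforts": joint torques, N m; "position": TCP position; "tool_rot": TCP orientation; "ft_force": force on the tool from outside, world axes, zero at the start; "wrist_torque": the same for the moment, N m; "grip_width": finger opening in m; "gripper_force": force on a finger pad.
Only numpy, scipy, OpenCV 4.12 (cv2) and the standard library are available. Lean on these libraries where they do the work, as an engineer would, in place of code of your own. Each camera call takes 0.05 s, during which the arm holds its last target. There are 200 camera calls.

## Working session

There is one attempt and no reset: what is moved stays moved. The work goes in short steps, Python scripts to look and compute and a shell command to move; the robot and the scene stay as the last step left them, time stands still between calls to the robot, and variables do not carry over. Pictures are saved under pics/ and viewed, at most 10 in all, crops included, and the job is handed in when it is done.

```bash
mkdir -p pics
cat > h.py <<'E'
import numpy as np, cv2
from rig import env
def ray(im,u,v):
    # non-fisheye
    P=np.array(im["pose"]); d=np.array([(u-im["cx"])/im["fx"],-(v-im["cy"])/im["fy"],-1.])
    return P[:3,3],P[:3,:3]@d
def onz(im,u,v,z):
    o,d=ray(im,u,v); return o+d*(z-o[2])/d[2]
def proj(im,p):
    P=np.array(im["pose"]); c=P[:3,:3].T@(np.array(p)-P[:3,3])
    return np.array([im["cx"]+im["fx"]*c[0]/-c[2], im["cy"]-im["fy"]*c[1]/-c[2]])
def tri(a,b):
    A=np.zeros((3,3));y=np.zeros(3)
    for o,d in(a,b):
        d=d/np.linalg.norm(d);M=np.eye(3)-np.outer(d,d);A+=M;y+=M@o
    return np.linalg.solve(A,y)
E
python3 - <<'E'
from h import *
ims={}
for c in("side","top"):
    im=env.get_image(c);ims[c]=im;cv2.imwrite(f"pics/{c}0.png",im["image"])
    print(c,[round(float(im[k]),1) for k in("fx","fy","cx","cy")],np.round(im["pose"],3).tolist(), [k for k in im])
    for t in("crest","low_lip","ring_center","seat","keeper_tip","keeper_pivot","rest"):
        print(t,[(np.round(r["centre"],1).tolist(),round(float(r["conf"]),2)) for r in env.tip_of(c,t)])
    
s=env.observe();print(s["time_s"],s["position"],np.round(s["tool_rot"],3).tolist())
E
```

```text
side [394.9, 394.9, 262.1, 194.5] [[0.218, -0.7, 0.68, 1.082], [0.976, 0.157, -0.151, -0.119], [-0.001, 0.696, 0.718, 0.682], [0.0, 0.0, 0.0, 1.0]] ['image', 'fx', 'fy', 'cx', 'cy', 'pose']
crest [([281.1, 224.9], 0.73)]
low_lip [([199.2, 233.7], 0.77)]
ring_center [([207.3, 225.8], 0.87), ([174.7, 168.7], 0.65)]
seat [([301.7, 219.6], 0.93)]
keeper_tip [([247.2, 187.5], 0.62)]
keeper_pivot [([280.6, 202.0], 0.86)]
rest [([257.4, 238.6], 0.9)]
top [442.2, 442.2, 261.6, 190.3] [[0.018, 0.992, -0.123, 0.402], [-1.0, 0.02, 0.013, 0.022], [0.016, 0.122, 0.992, 0.917], [0.0, 0.0, 0.0, 1.0]] ['image', 'fx', 'fy', 'cx', 'cy', 'pose']
crest [([248.0, 160.5], 0.56)]
low_lip [([334.1, 180.3], 0.65)]
ring_center [([325.1, 176.5], 0.8), ([345.2, 278.6], 0.62)]
seat [([231.4, 151.2], 0.87)]
keeper_tip [([278.4, 204.1], 0.55)]
keeper_pivot [([238.9, 181.1], 0.73), ([327.7, 177.2], 0.23)]
rest [([275.2, 166.0], 0.89)]
0.8 [ 0.16921614 -0.52329074  0.24833172] [[0.951, 0.308, -0.0], [0.308, -0.951, 0.0], [-0.0, -0.0, -1.0]]
```

```bash
python3 -c "
import cv2,numpy as np
a=cv2.imread('pics/side0.png');b=cv2.imread('pics/top0.png')
cv2.imwrite('pics/both.png',cv2.resize(np.vstack([a,b]),None,fx=.78,fy=.78))"
```

```text
(no output)
```

View pics/both.png

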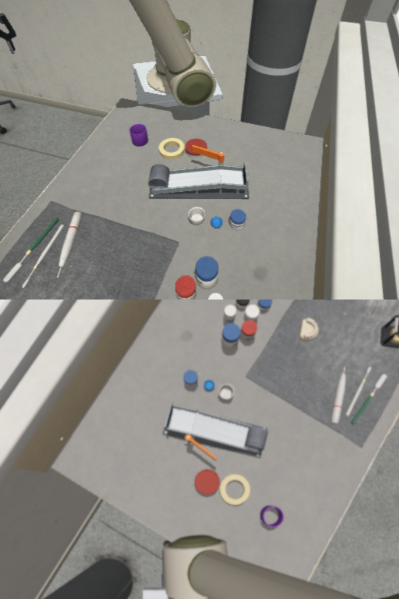

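```bash
cat >> h.py <<'E'
def R2(t): return np.array([[np.cos(t),-np.sin(t),0],[np.sin(t),np.cos(t),0],[0,0,1.]])
E
python3 - <<'E'
from h import *
from scipy.optimize import least_squares
ims={c:env.get_image(c) for c in("side","top")}
obs={"side":{"crest":(281.1,224.9),"low_lip":(199.2,233.7),"ring":(207.3,225.8),"seat":(301.7,219.6),"piv":(280.6,202),"rest":(257.4,238.6)},
"top":{"crest":(248,160.5),"low_lip":(334.1,180.3),"ring":(325.1,176.5),"seat":(231.4,151.2),"piv":(238.9,181.1),"rest":(275.2,166)}}
M=dict(crest=(54,0,40),low_lip=(-125,0,12),ring=(-111,0,40),seat=(90,0,62),piv=(56,46,70),rest=(0,0,0))
def W(x,p): return np.array([x[0],x[1],0])+R2(x[2])@(np.array(p)/1000)
def f(x,s=0): return np.concatenate([proj(ims[c],W(x,M[k]))-obs[c][k] for c in obs for k in obs[c]])
r=least_squares(f,[.45,0,1.5],loss="soft_l1");print(r.x,np.degrees(r.x[2]));print(np.round(f(r.x).reshape(2,6,2),1).tolist())
x=r.x; np.save("rest.npy",x)
tip=tri(ray(ims["side"],247.2,187.5),ray(ims["top"],278.4,204.1));piv=W(x,M["piv"])
d=R2(x[2]).T@(tip-piv);print("tip",tip,"piv",piv,d,"ang",np.arctan2(-d[1],-d[0]))
for k in M:print(k,W(x,M[k]).round(4))
for t in("crucible","blue_jar","masking_tape","wax_tin","blue_cup"):
    r=env.tip_of("top",t); 
    if r: 
        w=onz(ims["top"],*r[0]["centre"],0); print(t,w.round(3),(R2(x[2]).T@(w-[x[0],x[1],0])*1000).round())
E
```

```text
[ 0.56250488 -0.01457275  1.35974507] 77.90765375696205
[[[1.6, 1.5], [-0.2, 1.6], [-3.1, 1.1], [-1.1, -0.2], [2.6, -1.4], [-0.2, -0.3]], [[0.1, -1.8], [-1.7, 0.6], [2.9, 0.8], [-1.3, 1.2], [2.5, -2.9], [-1.8, 2.2]]]
tip [ 0.48016168 -0.02034218  0.07708793] piv [0.52925688 0.04982112 0.07      ] [-0.07889131  0.03330748  0.00708793] ang -0.3994919447512294
crest [0.5738 0.0382 0.04  ]
low_lip [ 0.5363 -0.1368  0.012 ]
ring [ 0.5393 -0.1231  0.04  ]
seat [0.5814 0.0734 0.062 ]
piv [0.5293 0.0498 0.07  ]
rest [ 0.5625 -0.0146  0.    ]
crucible [ 0.671 -0.051  0.   ] [ -13. -114.    0.]
blue_jar [0.702 0.046 0.   ] [  88. -123.    0.]
masking_tape [ 0.403 -0.078  0.   ] [-95. 143.   0.]
wax_tin [0.419 0.004 0.   ] [-11. 144.   0.]
blue_cup [0.682 0.001 0.   ] [  40. -114.    0.]
```

```bash
cat >> h.py <<'E'
from scipy.spatial.transform import Rotation as Ro
X=np.load("rest.npy")
def to_rest(p): return R2(X[2]).T@(np.array(p)-[X[0],X[1],0])*1000
def plan(x,y,z):
    "rest-frame TCP target mm -> shift, rotvec in tool axes"
    s=env.observe();R=np.array(s["tool_rot"]);w=np.array([X[0],X[1],0])+R2(X[2])@(np.array([x,y,z])/1000)
    G=np.column_stack([R2(X[2])@[1,0,0],R2(X[2])@[0,-1,0],[0,0,-1]])
    print("shift",(R.T@(w-s["position"])).round(4),"rot",Ro.from_matrix(R.T@G).as_rotvec().round(3))
def st():
    s=env.observe();R=np.array(s["tool_rot"]);print(round(s["time_s"],2),"rest mm",to_rest(s["position"]).round(1),"F",np.round(R2(X[2]).T@s["ft_force"],2),"w",s["grip_width"],"q6",s["q"][5])
E
python3 -c "
from h import *
print(env.tcp_to_tips);st();plan(-175,0,150)"
```

```text
0.017
1.15 rest mm [-579.8  278.   248.3] F [ 0.7  -0.17 -0.95] w 0.08545321239342552 q6 -12.335307981950423
shift [ 0.4432 -0.2115  0.0983] rot [-0.     0.    -1.047]
```

```bash
python3 -m pendant '[[0,0.05,-0.024,0,0,0,-0.12],[0,0.1,-0.048,0,0,0,-0.24],[0,0.15,-0.072,0,0,0,-0.36],[0,0.2,-0.096,0,0,0,-0.48],[0,0.25,-0.12,0,0,0,-0.6]]'; python3 -c "
from h import *
st();plan(-175,0,150)"
```

```text
time_s: 1.78
position: [0.3713, -0.3309, 0.2485]
tool_rot: [[0.609, 0.793, 0.0], [0.793, -0.609, -0.0], [-0.0, 0.001, -1.0]]
ft_force: [0.6, -0.8, -0.3]
grip_width: 0.0001
gripper_force: 0.0
1.77 rest mm [-349.3  120.7  248.5] F [-0.64 -0.79 -0.34] w 0.00013483197137840108 q6 -17.88372386631321
shift [0.2093 0.0342 0.0985] rot [ 0.     0.    -0.443]
```

```bash
python3 -m pendant '[[0,0.05,0.008,0.02,0,0,-0.11],[0,0.1,0.016,0.04,0,0,-0.22],[0,0.15,0.024,0.06,0,0,-0.33],[0,0.205,0.034,0.08,0,0,-0.443],[0,0.205,0.034,0.08,0,0,-0.443]]'
python3 - <<'E'
from h import *
st();plan(-175,0,150)
w=env.get_image("wrist");t=env.get_image("top")
print([float(w[k]) for k in("fx","fy","cx","cy")])
a=w["image"]
o=t["image"].copy()
cv2.imwrite("pics/w1.png",a)
# overlay of rest model on top view
def Wd(p): return np.array([X[0],X[1],0])+R2(X[2])@(np.array(p)/1000)
big=cv2.resize(o,None,fx=4,fy=4,interpolation=cv2.INTER_CUBIC)
q=lambda p:tuple(int(v) for v in (proj(t,Wd(p))*4+1.5))
for P in([(-135,-42,0),(135,-42,0),(135,42,0),(-135,42,0)],[(-125,29,12),(54,29,40),(116,29,32),(116,-29,32),(54,-29,40),(-125,-29,12)]):
    for i in range(len(P)): cv2.line(big,q(P[i]),q(P[(i+1)%len(P)]),(0,255,0),1)
cv2.circle(big,q((56,46,83)),5,(255,0,255),1)
cv2.imwrite("pics/t1.png",big[480:480+500,760:1480])
E
```

```text
time_s: 2.4
position: [0.5238, -0.188, 0.1666]
tool_rot: [[0.208, 0.978, -0.002], [0.978, -0.208, 0.002], [0.001, -0.002, -1.0]]
ft_force: [-1.3, -0.2, -0.1]
grip_width: 0.0002
gripper_force: 0.0
2.4 rest mm [-177.7    1.5  166.6] F [-0.44  1.24 -0.07] w 0.000204763835757086 q6 -19.943743818672964
shift [0.0026 0.0016 0.0166] rot [-0.002 -0.001  0.001]
[297.3186396354542, 297.3186396354542, 260.46675227313176, 196.49131505091438]
```

View pics/t1.png

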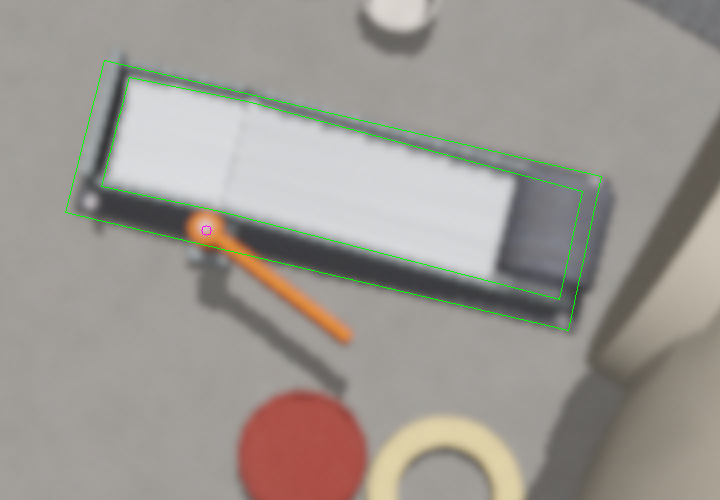

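View pics/w1.png

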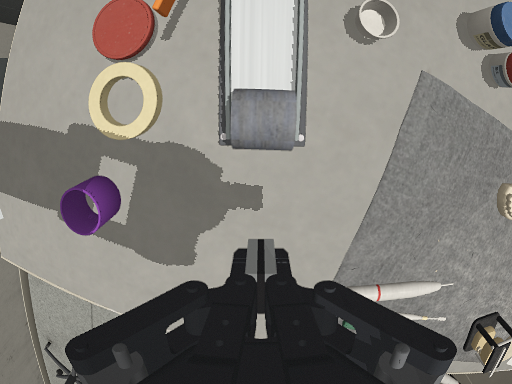

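```bash
python3 -c "
import numpy as np
x=np.load('rest.npy');x[:2]-=0.003*np.array([np.cos(x[2]),np.sin(x[2])]);np.save('rest.npy',x)
from h import *
st();plan(-170,0,45)"
```

```text
2.5 rest mm [-177.5    2.2  168.2] F [-0.03 -0.46  0.26] w -0.0002675514348403471 q6 -19.93446782909704
shift [0.0076 0.0022 0.1232] rot [-0.     0.    -0.004]
```

```bash
python3 -m pendant '[[0,0,0,0.035,0,0,0],[0,0,0.001,0.07,0,0,0],[0,0.004,0.0015,0.1,0,0,0],[0,0.008,0.0015,0.123,0,0,0],[0,0.008,0.0015,0.123,0,0,0]]'
python3 - <<'E'
from h import *
st()
s=env.get_image("side"); o=cv2.resize(s["image"][150:290,150:350],None,fx=4,fy=4,interpolation=cv2.INTER_CUBIC);cv2.imwrite("pics/s2.png",o)
st()
E
```

```text
time_s: 3.12
position: [0.5246, -0.1841, 0.0448]
tool_rot: [[0.215, 0.977, -0.002], [0.977, -0.215, 0.001], [0.001, -0.002, -1.0]]
ft_force: [0.1, 0.0, 0.1]
grip_width: 0.0002
gripper_force: 0.0
3.12 rest mm [-170.7    1.5   44.8] F [ 0.01 -0.06  0.14] w 0.00015001324765499143 q6 -19.092348403511107
3.17 rest mm [-170.8    0.8   45.9] F [0.39 0.21 0.03] w 0.00017770401202137857 q6 -19.097056840862866
```

View pics/s2.png

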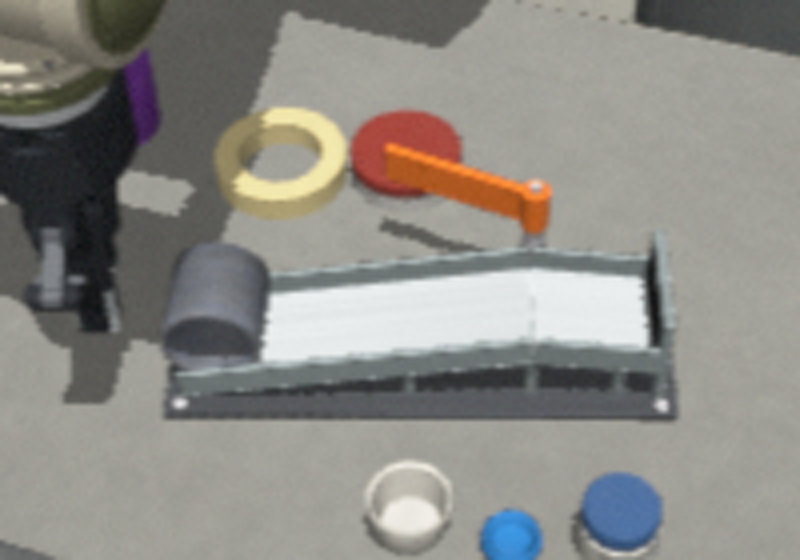

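```bash
python3 -m pendant '[[0,0.006,0.0005,0,0,0,0],[0,0.012,0.0005,0,0,0,0],[0,0.017,0.0005,0,0,0,0],[0,0.022,0.0005,0,0,0,0],[0,0.027,0.0005,-0.001,0,0,0]]'; python3 -m pendant '[[0,0.006,0,-0.001,0,0,0],[0,0.012,0,-0.002,0,0,0],[0,0.018,0,-0.003,0,0,0],[0,0.024,0,-0.004,0,0,0],[0,0.03,0,-0.005,0,0,0]]'
python3 - <<'E'
from h import *
st()
s=env.get_image("side"); o=cv2.resize(s["image"][150:290,150:350],None,fx=4,fy=4,interpolation=cv2.INTER_CUBIC);cv2.imwrite("pics/s3.png",o)
print(env.tip_of("side","ring_center"))
E
```

```text
time_s: 3.8
position: [0.532, -0.1567, 0.0464]
tool_rot: [[0.213, 0.977, 0.0], [0.977, -0.213, -0.0], [-0.0, 0.0, -1.0]]
ft_force: [-0.0, -1.0, 0.3]
grip_width: -0.0002
gripper_force: 0.2
time_s: 4.42
position: [0.5383, -0.1273, 0.0514]
tool_rot: [[0.213, 0.977, -0.0], [0.977, -0.213, 0.0], [-0.0, -0.0, -1.0]]
ft_force: [-1.0, -0.5, 0.9]
grip_width: 0.0002
gripper_force: 0.4
4.42 rest mm [-112.3    0.    51.4] F [-0.72  0.9   0.89] w 0.00016376971201276138 q6 -13.249433990946404
[{'centre': [221.7, 225.4], 'conf': 0.76}, {'centre': [174.5, 169.4], 'conf': 0.44}]
```

View pics/s3.png

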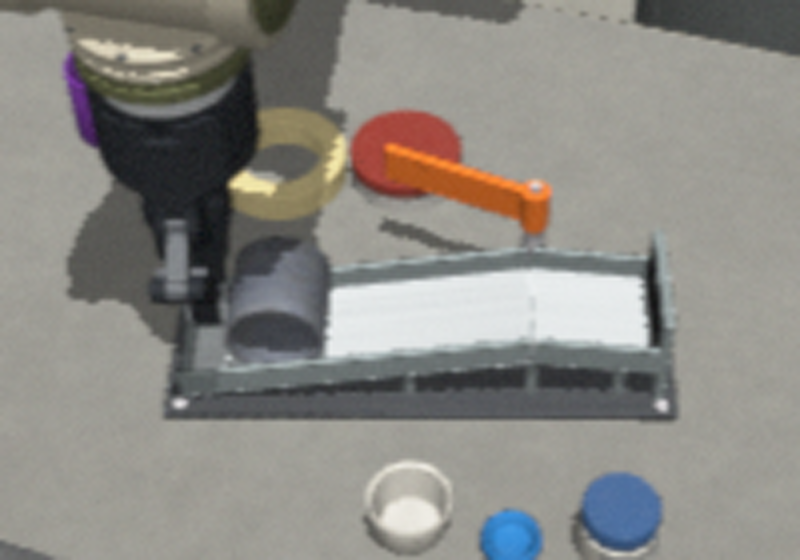

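```bash
for i in 1; do python3 -m pendant '[[0,0.006,0,-0.001,0,0,0],[0,0.012,0,-0.002,0,0,0],[0,0.018,0,-0.003,0,0,0],[0,0.024,0,-0.004,0,0,0],[0,0.03,0,-0.005,0,0,0]]'; done; python3 -m pendant '[[0,0.006,0,-0.001,0,0,0],[0,0.012,0,-0.002,0,0,0],[0,0.018,0,-0.003,0,0,0],[0,0.024,0,-0.004,0,0,0],[0,0.03,0,-0.005,0,0,0]]'; python3 -c "
from h import *
st();s=env.get_image('side');print(env.tip_of('side','ring_center'))
o=cv2.resize(s['image'][150:290,150:350],None,fx=4,fy=4,interpolation=cv2.INTER_CUBIC);cv2.imwrite('pics/s4.png',o)"
```

```text
time_s: 5.15
position: [0.5448, -0.098, 0.0564]
tool_rot: [[0.213, 0.977, -0.0], [0.977, -0.213, -0.0], [-0.0, -0.0, -1.0]]
ft_force: [-0.5, -0.8, 1.1]
grip_width: -0.0001
gripper_force: 0.3
time_s: 5.78
position: [0.5512, -0.0687, 0.0614]
tool_rot: [[0.213, 0.977, 0.0], [0.977, -0.213, 0.0], [0.0, 0.0, -1.0]]
ft_force: [0.4, -0.6, -0.6]
grip_width: 0.0002
gripper_force: 0.2
5.78 rest mm [-52.3  -0.2  61.4] F [-0.55 -0.5  -0.65] w 0.0002354438714030981 q6 -6.998765543051755
[{'centre': [173.8, 172.2], 'conf': 0.82}, {'centre': [252.3, 224.6], 'conf': 0.62}]
```

View pics/s4.png

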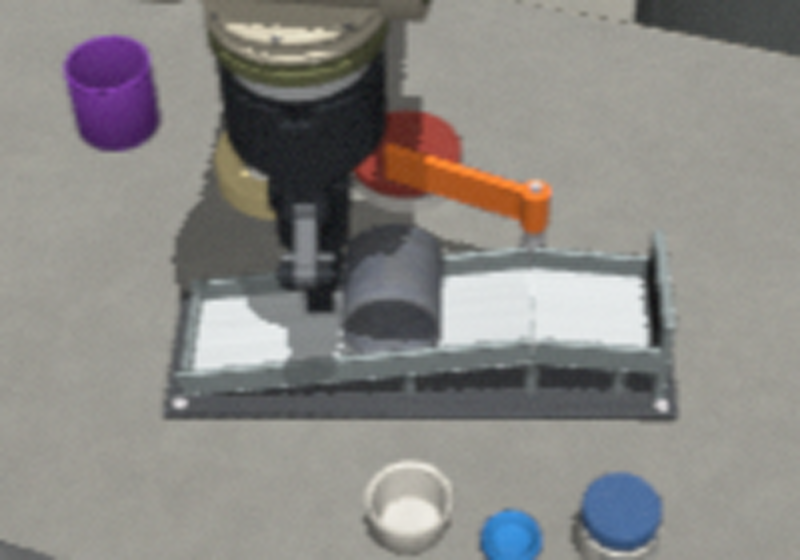

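```bash
python3 -m pendant '[[0,0.006,0,-0.001,0,0,0],[0,0.012,0,-0.002,0,0,0],[0,0.018,0,-0.003,0,0,0],[0,0.024,0,-0.004,0,0,0],[0,0.03,0,-0.005,0,0,0]]'; python3 -m pendant '[[0,0.006,0,-0.001,0,0,0],[0,0.012,0,-0.002,0,0,0],[0,0.018,0,-0.003,0,0,0],[0,0.023,0,-0.004,0,0,0],[0,0.028,0,-0.005,0,0,0]]'; python3 -m pendant '[[0,0.004,0,-0.001,0,0,0],[0,0.008,0,-0.001,0,0,0],[0,0.012,0,-0.001,0,0,0],[0,0.016,0,-0.001,0,0,0],[0,0.02,0,-0.001,0,0,0]]'; python3 -c "
from h import *
st();s=env.get_image('side');print(env.tip_of('side','ring_center'))
o=cv2.resize(s['image'][150:290,150:350],None,fx=4,fy=4,interpolation=cv2.INTER_CUBIC);cv2.imwrite('pics/s5.png',o)"
```

```text
time_s: 6.5
position: [0.5576, -0.0394, 0.0664]
tool_rot: [[0.213, 0.977, 0.0], [0.977, -0.213, -0.0], [-0.0, 0.0, -1.0]]
ft_force: [-0.6, -0.2, 0.7]
grip_width: 0.0
gripper_force: 0.1
time_s: 7.12
position: [0.5635, -0.0121, 0.0714]
tool_rot: [[0.213, 0.977, -0.0], [0.977, -0.213, -0.0], [-0.0, -0.0, -1.0]]
ft_force: [-0.4, -0.1, 0.1]
grip_width: -0.0
gripper_force: 0.2
time_s: 7.75
position: [0.5677, 0.0074, 0.0723]
tool_rot: [[0.213, 0.977, -0.0], [0.977, -0.213, 0.0], [0.0, -0.0, -1.0]]
ft_force: [0.3, -0.3, 0.7]
grip_width: 0.0001
gripper_force: 0.0
7.75 rest mm [25.6 -0.5 72.3] F [-0.27 -0.4   0.7 ] w 8.494253345731393e-05 q6 1.1200289579114562
[{'centre': [173.7, 171.2], 'conf': 0.95}, {'centre': [289.1, 219.6], 'conf': 0.82}]
```

View pics/s5.png

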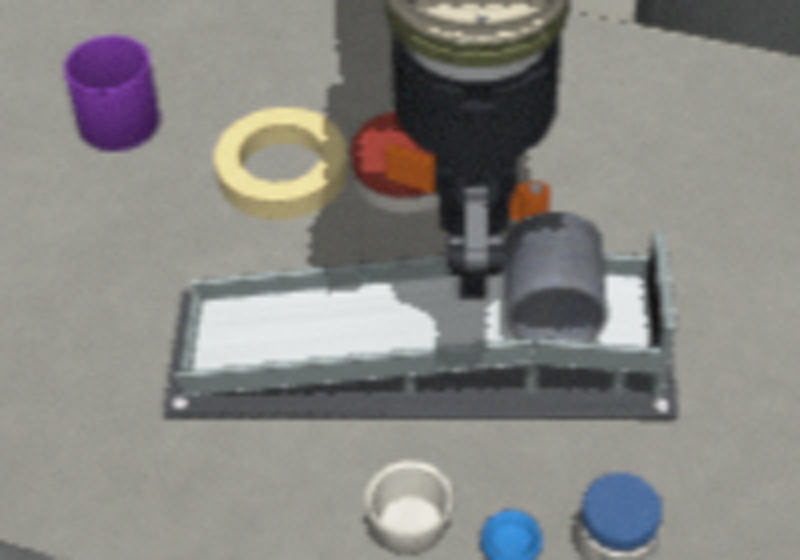

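```bash
python3 -m pendant '[[0,0.004,0,0,0,0,0],[0,0.008,0,0,0,0,0],[0,0.012,0,0,0,0,0],[0,0.015,0,0,0,0,0],[0,0.015,0,0,0,0,0]]';  python3 -c "
from h import *
st();s=env.get_image('side');print(env.tip_of('side','ring_center'));print(proj(s,np.array([X[0],X[1],0])+R2(X[2])@[.09,0,.062]))"
```

```text
time_s: 8.48
position: [0.5709, 0.022, 0.0723]
tool_rot: [[0.213, 0.977, -0.0], [0.977, -0.213, 0.0], [-0.0, -0.0, -1.0]]
ft_force: [-0.2, 0.2, -0.4]
grip_width: -0.0001
gripper_force: 0.0
8.47 rest mm [40.5 -0.6 72.3] F [ 0.13  0.2  -0.43] w -0.0001078300268313382 q6 2.636718667400584
[{'centre': [301.9, 221.1], 'conf': 0.73}, {'centre': [174.0, 171.2], 'conf': 0.59}]
[299.1056932  219.42239205]
```

```bash
python3 -m pendant '[[0,-0.012,0,-0.008,0,0,0],[0,-0.022,0,-0.028,0,0,0],[0,-0.025,-0.01,-0.05,0,0,0],[0,-0.03,-0.04,-0.05,0,0,0],[0,-0.032,-0.075,-0.05,0,0,0]]'; python3 -m pendant '[[0,0,-0.027,0,0,0,0],[0,0,-0.03,0,0,0,0],[0,0,-0.03,0.02,0,0,0],[0,0,-0.03,0.041,0,0,0],[0,0,-0.03,0.041,0,0,0]]'
python3 - <<'E'
from h import *
st()
s=env.get_image("side");w=env.get_image("wrist")
a=cv2.resize(s['image'][150:270,170:350],None,fx=3,fy=3,interpolation=cv2.INTER_CUBIC)
cv2.imwrite("pics/k1.png",np.hstack([a,cv2.resize(w["image"],None,fx=.5,fy=.5)[:,:].copy() if 0 else cv2.resize(w["image"][60:300,180:345],None,fx=1.5,fy=1.5)]))
p=to_rest(env.observe()["position"])
for th in np.arange(-.4,1.7,.18):
    n=np.array([np.sin(th),-np.cos(th)]);c=np.array([56,46])+62*np.array([-np.cos(th),-np.sin(th)])-n*(3+11*abs(n[0])+14.5*abs(n[1]))
    print(round(th,2),c.round(1),"tool shift",(c-p[:2])[0].round(1),-(c-p[:2])[1].round(1))
E
```

```text
time_s: 9.2
position: [0.4901, 0.0056, 0.123]
tool_rot: [[0.214, 0.977, 0.001], [0.977, -0.214, -0.0], [-0.0, 0.001, -1.0]]
ft_force: [1.0, -0.4, 0.3]
grip_width: 0.0001
gripper_force: 0.0
time_s: 9.82
position: [0.4618, 0.0124, 0.0807]
tool_rot: [[0.214, 0.977, -0.002], [0.977, -0.214, 0.0], [-0.0, -0.002, -1.0]]
ft_force: [-0.5, 0.5, 0.3]
grip_width: -0.0005
gripper_force: 0.0
9.82 rest mm [  8.3 104.1  80.7] F [0.4  0.6  0.29] w -0.0005206891562836729 q6 -0.8435933325405388
-0.4 [ 6.9 89.2] tool shift -1.5 14.5
-0.22 [-0.2 78.6] tool shift -8.7 25.0
-0.04 [-5.2 66.4] tool shift -13.7 37.2
0.14 [-8.  56.1] tool shift -16.5 47.6
0.32 [-9.2 45.7] tool shift -17.7 57.9
0.5 [-8.5 34.7] tool shift -16.9 68.9
0.68 [-5.5 23.5] tool shift -14.0 80.1
0.86 [-0.2 12.6] tool shift -8.7 91.0
1.04 [7.5 2.6] tool shift -1.0 101.0
1.22 [17.5 -5.9] tool shift 9.0 109.5
1.4 [ 29.4 -12.3] tool shift 20.9 115.9
1.58 [ 42.4 -16.1] tool shift 34.0 119.7
```

View pics/k1.png

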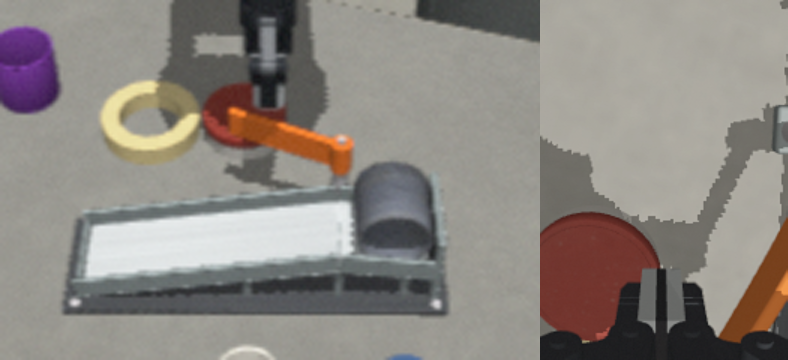

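The ring rests against the stop (about 395,210 in the left crop), and the fingertips are on the outer side of the keeper, so I'll sweep it now.

```bash
python3 -m pendant '[[0,-0.002,0.012,0,0,0,0],[0,-0.008,0.023,0,0,0,0],[0,-0.013,0.035,0,0,0,0],[0,-0.016,0.046,0,0,0,0],[0,-0.017,0.057,0,0,0,0]]'; python3 -m pendant '[[0,0.001,0.011,0,0,0,0],[0,0.003,0.022,0,0,0,0],[0,0.008,0.033,0,0,0,0],[0,0.016,0.043,0,0,0,0],[0,0.026,0.052,0,0,0,0]]'
python3 - <<'E'
from h import *
st()
s=env.get_image("side")
a=cv2.resize(s['image'][150:270,170:350],None,fx=3,fy=3,interpolation=cv2.INTER_CUBIC)
cv2.imwrite("pics/k2.png",a)
E
```

```text
time_s: 10.55
position: [0.5142, -0.0163, 0.0812]
tool_rot: [[0.214, 0.977, -0.0], [0.977, -0.214, 0.0], [-0.0, -0.0, -1.0]]
ft_force: [-1.0, 0.8, -0.5]
grip_width: -0.0
gripper_force: 0.4
time_s: 11.18
position: [0.5707, -0.001, 0.0813]
tool_rot: [[0.213, 0.977, -0.0], [0.977, -0.213, -0.0], [-0.0, -0.0, -1.0]]
ft_force: [-0.5, -0.6, 0.2]
grip_width: -0.0
gripper_force: 0.4
11.18 rest mm [18.  -5.1 81.3] F [-0.73  0.39  0.23] w -1.3548197937967801e-05 q6 0.3355374711200123
```

View pics/k2.png

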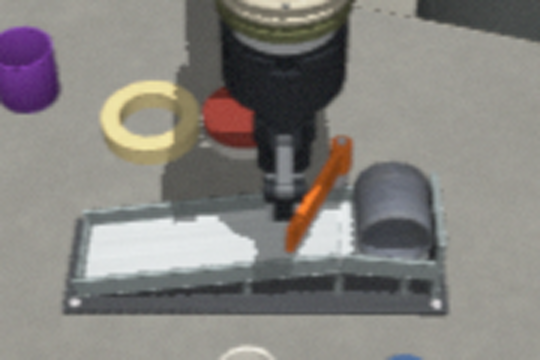

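```bash
python3 -m pendant '[[0,0.006,0.004,0,0,0,0],[0,0.012,0.007,0,0,0,0],[0,0.017,0.009,0,0,0,0],[0,0.021,0.011,0,0,0,0],[0,0.024,0.011,0,0,0,0]]'; python3 -m pendant '[[0,0.001,0,0,0,0,0],[0,0.002,0,0,0,0,0]]'; python3 -c "
from h import *
st()"
```

```text
time_s: 11.85
position: [0.5861, 0.0196, 0.0814]
tool_rot: [[0.213, 0.977, 0.001], [0.977, -0.213, -0.0], [-0.0, 0.001, -1.0]]
ft_force: [0.8, -0.4, 0.2]
grip_width: -0.0001
gripper_force: 0.3
time_s: 12.1
position: [0.5863, 0.0214, 0.0814]
tool_rot: [[0.213, 0.977, 0.0], [0.977, -0.213, -0.0], [-0.0, 0.0, -1.0]]
ft_force: [0.5, -0.7, -0.3]
grip_width: -0.0
gripper_force: 0.3
12.1 rest mm [ 43.2 -15.7  81.4] F [-0.55 -0.67 -0.31] w -4.291512087616449e-05 q6 2.868466652200053
```

No limit felt yet; creep on, one millimetre per row, until the force rises.

```bash
python3 -m pendant '[[0,0.001,0,0,0,0,0],[0,0.002,0,0,0,0,0]]'; python3 -c "
from h import *
st()
s=env.get_image('top');cv2.imwrite('pics/k3.png',cv2.resize(s['image'][110:210,180:360],None,fx=4,fy=4,interpolation=cv2.INTER_CUBIC))"
```

```text
time_s: 12.35
position: [0.5866, 0.0229, 0.0814]
tool_rot: [[0.213, 0.977, -0.0], [0.977, -0.213, -0.001], [-0.001, 0.0, -1.0]]
ft_force: [-0.7, -6.2, 1.1]
grip_width: 0.0001
gripper_force: 3.4
12.35 rest mm [ 44.7 -15.7  81.4] F [-6.21 -0.63  1.09] w 0.00010426126337160786 q6 3.0718882191807224
```

View pics/k3.png

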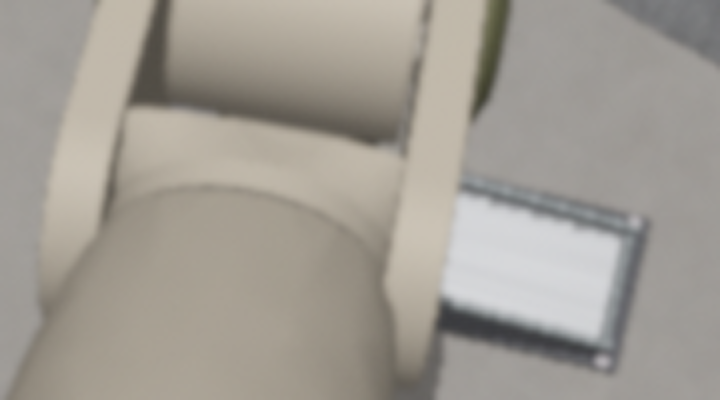

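The force rose to 6 N, so the keeper is at its limit. The arm hides it in the top view. I'll back off, lift, and check with the networks.

```bash
python3 -m pendant '[[0,-0.01,0,0,0,0,0],[0,-0.03,0,0,0,0,0],[0,-0.05,0,-0.02,0,0,0],[0,-0.06,0,-0.06,0,0,0],[0,-0.08,0,-0.1,0,0,0]]';  python3 -m pendant '[[0,-0.06,0,-0.02,0,0,0],[0,-0.12,0,-0.02,0,0,0],[0,-0.17,0,-0.02,0,0,0],[0,-0.17,0,-0.02,0,0,0]]'
python3 - <<'E'
from h import *
st()
Wd=lambda p:np.array([X[0],X[1],0])+R2(X[2])@(np.array(p)/1000)
for c in("side","top"):
    s=env.get_image(c)
    for t,p in(("keeper_tip",(56,-41,70)),("ring_center",(90,0,62)),("keeper_pivot",(56,46,70))):
        print(c,t,[(np.round(r["centre"],1).tolist(),round(float(r["conf"]),2)) for r in env.tip_of(c,t)],"expect",proj(s,Wd(p)).round(1))
    m=cv2.inRange(cv2.cvtColor(s["image"],cv2.COLOR_BGR2HSV),(5,150,120),(20,255,255))
    m[:, :200]=0;v,u=np.nonzero(m);print("orange",len(u),u.min(),u.max(),v.min(),v.max(), u[v>v.max()-3].mean(),u[v<v.min()+3].mean())
E
```

```text
time_s: 13.02
position: [0.569, -0.056, 0.1823]
tool_rot: [[0.214, 0.977, -0.001], [0.977, -0.214, 0.0], [0.0, -0.001, -1.0]]
ft_force: [0.3, 0.3, -0.7]
grip_width: 0.0
gripper_force: 0.0
time_s: 13.52
position: [0.5318, -0.2247, 0.201]
tool_rot: [[0.219, 0.976, -0.0], [0.976, -0.219, -0.0], [-0.0, -0.0, -1.0]]
ft_force: [-0.3, 0.7, -0.9]
grip_width: 0.0001
gripper_force: 0.0
13.53 rest mm [-208.9  -14.   201. ] F [ 0.57  0.43 -0.94] w 7.928330088204486e-05 q6 -22.013403872068597
side keeper_tip [([286.8, 233.1], 0.78)] expect [283.7 232.7]
side ring_center [([301.3, 222.0], 0.98), ([173.6, 168.8], 0.62)] expect [299.1 219.4]
side keeper_pivot [([284.0, 199.1], 0.93)] expect [281.8 200.6]
orange 144 280 286 196 236 284.5 283.1818181818182
top keeper_tip [([227.6, 150.2], 0.44)] expect [253.2 135.8]
top ring_center [([230.2, 151.8], 0.96), ([347.7, 274.4], 0.59), ([289.4, 120.7], 0.29)] expect [231.6 152.7]
top keeper_pivot [([240.4, 176.0], 0.89)] expect [242.9 178.6]
orange 118 237 252 135 181 241.375 251.6
```

```bash
python3 -c "
from rig import env
print(env.close_job())"
```

```text
the job is handed in; nothing more can be done
None
```

The job is handed in at about 14 s: the ring rests against the end stop, and the orange keeper is fully across the gutter behind it at its limit (6 N felt there); I steered clear of the bystanders but did not re-measure them at the end.

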